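# Seat a push-fit plug in the gas manifold and tug-test it

## Task

Take the spare push-fit plug out of its stand and press it, without ramming it, into the open port of the gas manifold until it snaps in with its collar fully home on the block. Then prove that it holds: tug it straight up with a slowly rising pull to about 14 newtons, never more than 20, keep that pull for about a second, and let go, leaving the plug locked in the port. Do not disturb the beaker, stopper and dish.

Things in the scene. Friction and masses are not known exactly. Their poses are not given: they have to be found in the camera images.
- plug_grip (a point): Grip point of the push-fit plug: on its axis in the plain round steel head (24 mm across, 40 mm tall), 17 mm below the head's top, 23 mm above the collar's upper face and 63 mm above the nose tip. The plug starts upright, hanging loosely by its collar in the stand, free to lift straight up.
- plug_collar (a point): Centre of the underside of the plug's collar, 27 mm below plug_grip on the plug's axis; it lies on the block's top face when the plug is fully home. Its z axis points up the plug.
- port (a point): Open port of the manifold: centre of the bore's mouth on the block's top face, 60 mm above the bench, z up. The bore is 22 mm across (1 mm play round the spigot), 60 mm deep, with a 3 mm chamfer at the mouth. Locking balls (see collet) sit inside.
- manifold: Gas manifold fixed to the bench: aluminium block 56 x 116 x 60 mm (x, y, z), origin under its centre. The open port, ringed by a thin brass line, is 28 mm from the centre towards its own -y; 30 mm towards +y a fixed hexagonal brass cap rises 11 mm above the face. Feet and a hose barb stand out at the y ends, to 77 mm from the centre.
- plug: The push-fit blanking plug, 80 mm long, 0.06 to 0.13 kg: steel head, steel collar (34 mm across, 4 mm thick), and below it a brass spigot 20 mm across, 36 mm long, with a hemispherical nose and a locking groove. Origin at the tip of the nose, z up along its axis.
- stand: The plug's stand, a fixed grey plastic block 60 x 60 mm, 42 mm tall, on a black foot 76 mm square, with a 26 mm hole from above; origin under its centre on the bench. The plug starts in it with its collar on the stand's top.
- beaker_mid (a point): Small plastic beaker, 57 mm across and 69 mm tall, loose bystander; the point is on its axis half-way up.
- stopper_mid (a point): Brown rubber stopper, 28 mm across and 26 mm tall, loose bystander; the point is at its centre.
- petri_mid (a point): Clear petri dish, 68 mm across and 12 mm tall, loose bystander; the point is at its centre.
- collet: Three sprung locking balls in the bore, on its axis, 10 to 13 mm below the face (differs each time). They resist the entering spigot with about 10 N (collar 24 to 12 mm above the face), grip it lightly, then snap into its groove in the last 8 mm, pulling it down. Locked, it lifts freely by 1 to 4 mm (differs), then stiffly; it tears out at some 23 to 45 N. Not locked, it slides out at 5 N.
There are look-alikes about, which are no part of the job. Leave any brown or pink look-alike of the plug alone. Several things look just like the manifold: the one meant starts farthest from the robot's base.

How it is judged:
On the way, in this order (a step that is already met when the one before it is completed fails the run):
1. the plug is pressed fully home: collar within 1 mm of the block's face, on the port's axis, upright (z of plug_collar in the frame of port below 0.001 m and horizontal distance between plug_collar and port below 0.003 m and angle between plug's own z axis and vertical below 0.1 rad), for 0.1 s.
2. the seated plug is pulled up against its locking balls with 9 N or more for half a second, still locked (contact force between plug and collet above 9 N and z of plug_collar in the frame of collet between 0.0135 and 0.0165 m), for 0.5 s.
At the end, for the whole second after the job is handed in: The plug is let go, at rest and still locked upright in the port: collar less than 16.5 mm above the locking balls (within their play), axis within 3 mm of the port's, tilted less than 0.1 rad (z of plug_collar in the frame of collet below 0.0165 m and horizontal distance between plug_collar and port below 0.003 m and angle between plug's own z axis and vertical below 0.1 rad and linear speed of plug below 0.02 m/s and contact force between the fingers and plug below 0.2 N); the robot touches nothing.
It fails at once if the locked plug is pulled with more than 20 N (22 N summed over the balls) (contact force between plug and collet above 22 N and z of plug_collar in the frame of collet below 0.0175 m).
It fails at once if the plug is rammed against the block with more than 60 N (contact force between plug and manifold above 60 N).
It fails at once if a bystander is moved by more than 15 mm (distance of any of beaker_mid, stopper_mid, petri_mid from where it was at the start of the episode above 0.015 m).
It also fails if it takes over 58 s, if anything falls off the work surface, if the arm or the gripper's body presses on something with over 40 N, if the wrist force passes 120 N, or if a joint passes its speed limit or range.

## Robot

A 6-joint arm with a two-finger parallel gripper is mounted at the origin on a cart in front of the work surface, level with it; the furniture and walls round the work are solid. World frame = base frame: x ahead of the robot, y to its left, z up, the work surface at z = 0. Lengths are in m, angles in rad, forces in N, time in s.
With the tool pointing down it reaches from about 0.25 to 0.775 m from the base axis. Payload 4 kg.
Tool frame: the origin (TCP) lies midway between the tips of the shut fingers; the grasp point (between the pads) lies 19 mm behind it; z points along the fingers, y is the direction in which the jaws open and shut (so a half turn about z gives the same grasp; the last joint's range is limited). The gripper opens to 94 mm and grips with 3 to 60 N. Pads are 16 mm wide; open, the fingers measure 119 mm over their backs; the gripper's body (75 mm by 177 mm) begins 78 mm behind the grasp point.
Start: joints at [1.025, 0.087, 1.371, -0, 1.684, -0.103], TCP at [0.236, 0.497, 0.206] pointing down, gripper open.
Joint ranges: [-3.1, 3.1], [-0.76, 2.03], [0.27, 2.55], [-1.08, 4.22], [0.17, 2.65], [-2.57, 2.57]. Speed limits (rad/s): [2.79, 2.79, 3.14, 3.14, 3.14, 3.14].

## Interface

Orientations are given as [roll, pitch, yaw] about the fixed x, y, z axes, in that order (R = Rz(yaw) Ry(pitch) Rx(roll)).
In Python, from plant import readout, viewer, arm gives the robot as it stands.
- The arm moves only by the tool apply_moves, never from a script. Its argument "series" is a list of rows, each an object with "linear": the shift along the tool's x, y, z in m, a list of three; "angular": the turn, a rotation vector about the tool's x, y, z in rad, a list of three; "grip": the finger opening in m, from 0 to 0.094. In form: [{"linear": [tx, ty, tz], "angular": [wx, wy, wz], "grip": grip}, ...]. A call has exactly 5 rows; each row is the pose to reach, as a shift and turn from the pose commanded when the call began, along the tool's axes at that moment; what a row does not reach only later rows make up. A row lasts 1/12 s, in which the tool goes at most 41.7 mm and 7.16 degrees, less where a joint would pass 70% of its speed; a pose out of reach is approached as far as the arm can. A call with a gripper value outside its range is refused whole. The fingers move at their own pace and stop on an object; "newtons" is the grip in N (left out, the last holds). Time passes only in rows, so rows that repeat a pose let the fingers close, or fill a call up. It gives the time, the measured TCP pose, the force and the opening at its end, in the units of the state.
- readout.sense(): the state, without advancing time (a new reading comes with each control period).
- viewer.snapshot(name): name is "side" or "top" or "wrist"; returns a dict with "img" (384x512x3 uint8, red, green, blue), "K" (3x3 intrinsics, pixels), "position" and "orientation" of the camera in the world; the wrist camera has in their place "T_tool_cam" (4x4, takes a point from camera to tool coordinates, whose origin is the TCP and whose axes are the flange's). Camera axes: x right, y up, looking along -z (the intrinsics and any distortion apply to the point x, -y, -z); pixel columns grow to the right and rows downward; lengths in m; the calibration is good to about 2 mm. The wrist camera is an equidistant fisheye: a pixel r from the principal point sees the ray r / f radians off the axis. A picture is of the moment at which its call begins: read the wrist's pose just before it. There is no depth.
- arm.job_done(): hands the job in, once; it reports no verdict.
The state is a dict: "time": time; "joint_positions": joint angles; "dq": joint speeds; "tau": joint torques, N m; "ee_pos": TCP position; "eef_rot": TCP orientation; "force": force on the tool from outside, world axes, zero at the start; "wrist_torque": the same for the moment, N m; "gripper_width": finger opening in m.
Only numpy, scipy, OpenCV 4.12 (cv2) and the standard library are available. Lean on these libraries where they do the work, as an engineer would, in place of code of your own. Each camera call takes 0.05 s, during which the arm holds its last target.

## Working session

There is one attempt and no reset: what is moved stays moved. The work goes in short steps, Python scripts to look and compute and a tool call to move; the robot and the scene stay as the last step left them, time stands still between calls to the robot, and variables do not carry over. Pictures are saved under pics/ and viewed, and the job is handed in when it is done.

Besides the shell and the picture viewer there is one more tool, called after "Emit:" as name(argument=value, ...) on one line, values as JSON. apply_moves: Moves the arm, as the interface text tells. Its arguments: {"type":"object","properties":{"series":{"type":"array"},"newtons":{"type":"number"}},"required":["series"]}

```bash
ls; mkdir -p pics; python3 - <<'E'
from plant import readout, viewer, arm
import cv2, numpy as np
s=readout.sense(); print(s)
for n in ["side","top","wrist"]:
    d=viewer.snapshot(n)
    cv2.imwrite(f"pics/{n}0.png",d["img"][:,:,::-1])
    np.save(f"pics/{n}0.npy",{k:v for k,v in d.items()},allow_pickle=True)
    print(n,{k:np.round(v,4).tolist() for k,v in d.items() if k!="img"})
E
```

```text
pics
{'time': 0.0, 'joint_positions': array([ 1.02490618e+00,  8.79266487e-02,  1.37225426e+00,  2.12566562e-05,
        1.68357481e+00, -1.03089789e-01]), 'dq': array([-0.00014127, -0.00111607, -0.00012918,  0.00012791,  0.00241975,
        0.00126139]), 'tau': array([-2.72306686e-03, -3.40197015e+01, -3.02417600e+01,  7.12662097e-02,
        3.33180896e-02, -1.31437546e-04]), 'ee_pos': array([0.23536729, 0.49649094, 0.20431966]), 'eef_rot': array([-3.13944325e+00, -2.43609280e-04,  2.69879440e+00]), 'force': array([ 0.51027568,  0.24622532, -0.37720008]), 'wrist_torque': array([-0.01207538,  0.0230355 ,  0.07221207]), 'gripper_width': 0.09403399878745675}
side {'K': [[381.6886, 0.0, 249.7285], [0.0, 381.6886, 193.2726], [0.0, 0.0, 1.0]], 'position': [1.1488, 0.228, 0.6321], 'orientation': [0.8397, -0.0178, 1.7271]}
top {'K': [[444.2911, 0.0, 257.4506], [0.0, 444.2911, 195.1058], [0.0, 0.0, 1.0]], 'position': [0.3257, 0.1112, 0.9882], 'orientation': [0.2441, 0.0056, -1.4919]}
wrist {'K': [[297.3186, 0.0, 255.0591], [0.0, 297.3186, 186.656], [0.0, 0.0, 1.0]], 'T_tool_cam': [[-0.0002, 0.9673, 0.2537, 0.0738], [1.0, -0.0, 0.0008, -0.0003], [0.0007, 0.2537, -0.9673, -0.18], [0.0, 0.0, 0.0, 1.0]]}
```

View pics/side0.png

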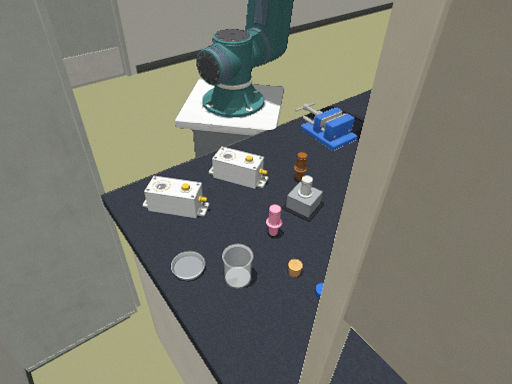

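View pics/top0.png

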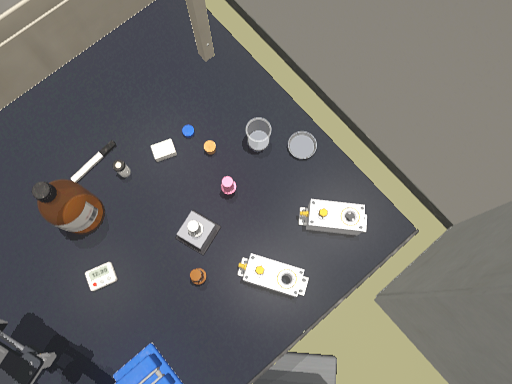

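View pics/wrist0.png

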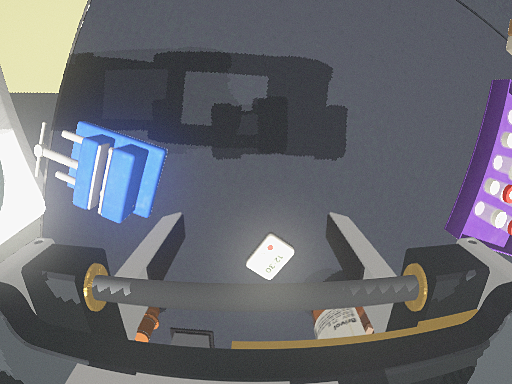

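The top view shows manifold-like blocks at (336,217) and (273,275), with ports at (350,216) and (287,279). The stand and steel plug are at (195,228), the pink look-alike at (228,186), and the brown one at (198,276). The beaker is at (258,135), the dish at (302,145) and the stopper (orange-brown) at (210,147). I'll convert these to world coordinates next.

```bash
cat > h.py <<'E'
import numpy as np, cv2
from scipy.spatial.transform import Rotation as R
def cam(d,tcp=None,rot=None):
    if "position" in d: return np.array(d["position"]),R.from_euler("xyz",d["orientation"]).as_matrix()
    T=np.array(d["T_tool_cam"]); Rt=R.from_euler("xyz",rot).as_matrix()
    return np.array(tcp)+Rt@T[:3,3],Rt@T[:3,:3]
def rays(d,px,tcp=None,rot=None):
    p,M=cam(d,tcp,rot); K=np.array(d["K"]); px=np.atleast_2d(np.array(px,float))
    u=(px[:,0]-K[0,2])/K[0,0]; v=(px[:,1]-K[1,2])/K[1,1]
    if "position" in d: c=np.stack([u,-v,-np.ones_like(u)],1)
    else:
        r=np.hypot(u,v)+1e-12; c=np.stack([np.sin(r)*u/r,-np.sin(r)*v/r,-np.cos(r)],1)
    return p,(M@c.T).T
def plane(d,px,z,tcp=None,rot=None):
    p,D=rays(d,px,tcp,rot); return p+D*((z-p[2])/D[:,2])[:,None]
def proj(d,P,tcp=None,rot=None):
    p,M=cam(d,tcp,rot); c=(np.atleast_2d(P)-p)@M; K=np.array(d["K"])
    x,y,z=c[:,0],-c[:,1],-c[:,2]
    if "position" in d: u,v=x/z,y/z
    else:
        rr=np.hypot(x,y)+1e-12; th=np.arctan2(rr,z); u,v=x/rr*th,y/rr*th
    return np.stack([u*K[0,0]+K[0,2],v*K[1,1]+K[1,2]],1)
def load(n): return np.load(f"pics/{n}.npy",allow_pickle=True).item()
E
python3 - <<'E'
from h import *
t=load("top0"); s=load("side0")
for n,px,z in [("A port",(350,216),.06),("A cap",(323,213),.071),("B port",(287,279),.06),("B cap",(260,270),.071),("plug",(194,227),.083),("pink",(228,182),.08),("brown",(198,273),.08),("beaker",(258,140),0),("dish",(302,145),.01),("stopper",(210,147),.026)]:
    P=plane(t,px,z)[0]; print(n,P.round(4),np.hypot(P[0],P[1]).round(3),proj(s,P).round(0))
def up(d,c,w,n,k=6):
    x,y=c; im=d["img"][y-w:y+w,x-w:x+w,::-1]; cv2.imwrite(n,cv2.resize(im,None,fx=k,fy=k,interpolation=cv2.INTER_NEAREST))
up(t,(336,217),45,"pics/cA.png"); up(t,(195,230),35,"pics/cS.png",8)
up(s,(305,195),40,"pics/cS2.png",7)
E
```

```text
A port [ 0.5254 -0.0651  0.06  ] 0.529 [[161. 185.]]
A cap [ 0.525  -0.0062  0.071 ] 0.525 [[186. 184.]]
B port [0.3833 0.0601 0.06  ] 0.388 [[227. 155.]]
B cap [0.3963 0.1168 0.071 ] 0.413 [[249. 157.]]
plug [0.4723 0.2593 0.083 ] 0.539 [[306. 179.]]
pink [0.5745 0.1988 0.08  ] 0.608 [[274. 208.]]
brown [0.3799 0.2411 0.08  ] 0.45 [[300. 155.]]
beaker [0.7046 0.1455 0.    ] 0.719 [[238. 278.]]
dish [0.6963 0.0418 0.01  ] 0.698 [[188. 265.]]
stopper [0.6692 0.2531 0.026 ] 0.715 [[294. 263.]]
```

View pics/cA.png

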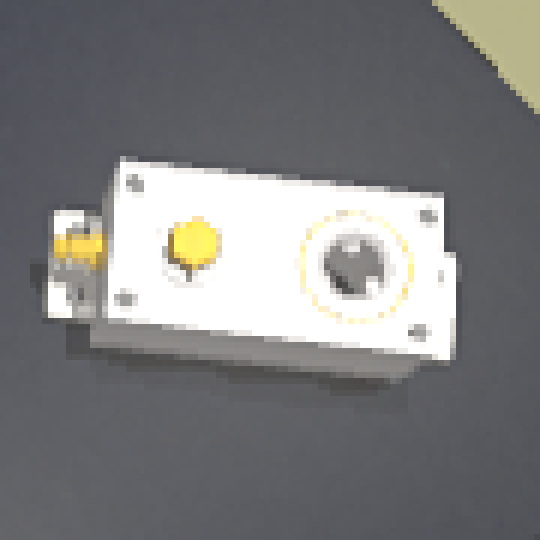

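View pics/cS.png

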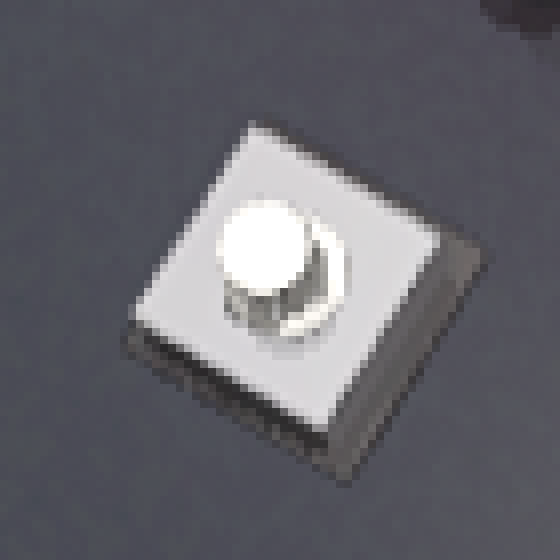

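View pics/cS2.png

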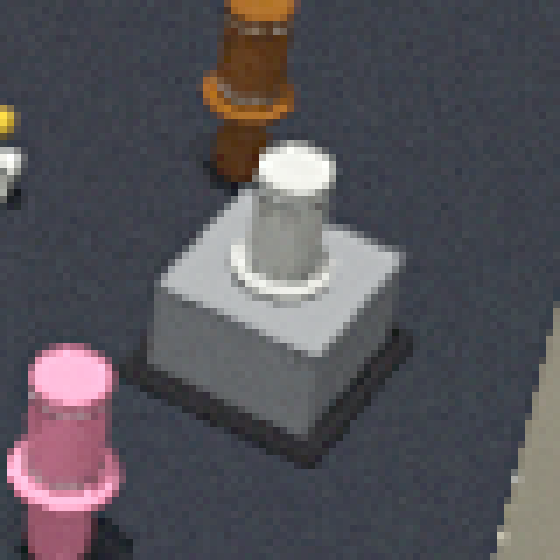

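```bash
python3 - <<'E'
from h import *
t=load("top0"); s=load("side0"); w=load("wrist0")
print("nadir",proj(t,[.3257,.1112,0]))
for n,px,z in [("botbase",(92,215),0),("botcap",(41,190),0),("botcap.15",(41,190),.15),("botcap.2",(41,190),.2)]+[(f"corner{c}",c,0) for c in [(0,0),(511,0),(0,383),(511,383),(256,383)]]+[("timer",(101,276),.01),("gripper",(25,350),.2)]:
    print(n,plane(t,px,z)[0].round(3))
# head top: bright white blob in top
im=t["img"].astype(int)
sub=im[195:265,160:230]; m=((sub.min(2)>225)).astype(np.uint8)
n,l,st,ce=cv2.connectedComponentsWithStats(m)
for i in range(1,n):
    if st[i,4]>15: print("top",st[i],ce[i]+[160,195],plane(t,ce[i]+[160,195],.086)[0].round(4))
im=s["img"].astype(int); sub=im[155:235,265:345]; m=((sub.min(2)>200)).astype(np.uint8)
n,l,st,ce=cv2.connectedComponentsWithStats(m)
for i in range(1,n):
    if st[i,4]>15: print("side",st[i],ce[i]+[265,155],plane(s,ce[i]+[265,155],.086)[0].round(4))
# ring of port A by yellow-ish pixels in top
for nm,d,b,z in [("top",t,(291,172,381,262),.06),("side",s,(140,170,215,220),.06)]:
    im=d["img"][b[1]:b[3],b[0]:b[2]].astype(int); 
    m=(im[:,:,0]-im[:,:,2]>12); ys,xs=np.nonzero(m)
    pts=np.stack([xs+b[0],ys+b[1]],1); P=plane(d,pts,z); 
    c=np.array([.5254,-.0651]); sel=(np.hypot(*(P[:,:2]-c).T)<.028)
    Q=P[sel][:,:2]; A=np.c_[2*Q,np.ones(len(Q))]; x=np.linalg.lstsq(A,(Q**2).sum(1),rcond=None)[0]
    print(nm,len(Q),x[:2].round(4),np.sqrt(x[2]+x[:2]@x[:2]).round(4))
E
```

```text
nadir [[260.04697692 305.76875518]]
botbase [ 0.495  0.507 -0.   ]
botcap [0.544 0.635 0.   ]
botcap.15 [0.511 0.555 0.15 ]
botcap.2 [0.5   0.529 0.2  ]
corner(0, 0) [ 1.037  0.84  -0.   ]
corner(511, 0) [ 1.135 -0.471  0.   ]
corner(0, 383) [0.128 0.638 0.   ]
corner(511, 383) [ 0.212 -0.418  0.   ]
corner(256, 383) [0.17  0.108 0.   ]
timer [0.361 0.461 0.01 ]
gripper [0.222 0.501 0.2  ]
top [ 27  25  11  12 101] [192.41584158 225.17821782] [0.4753 0.2625 0.086 ]
top [35 27  8 15 30] [200.23333333 228.73333333] [0.4692 0.2457 0.086 ]
side [37 21 10  7 50] [306.7  178.82] [0.4752 0.2613 0.086 ]
side [33 35 14  7 25] [302.8  194.12] [0.5284 0.2554 0.086 ]
top 63 [ 0.5252 -0.0645] 0.0194
side 60 [ 0.5249 -0.0653] 0.0194
```

The wanted items are clear. The plug is the steel head at top (193,225), standing in the grey block, and both views put it at about (0.475, 0.262). The port is the ringed bore at top (350,216), both views giving about (0.525, -0.065). That block is 0.53 m from the base and the other is 0.39 m. The brown, pink and near-block look-alikes are ruled out, so I'll hover over the plug with the jaws along world x.

Emit:
apply_moves(series=[{"linear": [-0.04, -0.014, -0.005], "angular": [0, 0, 0.115], "grip": 0.06}, {"linear": [-0.078, -0.027, -0.01], "angular": [0, 0, 0.23], "grip": 0.06}, {"linear": [-0.116, -0.04, -0.01], "angular": [0, 0, 0.345], "grip": 0.06}, {"linear": [-0.154, -0.053, -0.01], "angular": [0, 0, 0.46], "grip": 0.06}, {"linear": [-0.192, -0.066, -0.01], "angular": [0, 0, 0.575], "grip": 0.06}])

```text
time: 0.57
ee_pos: [0.3817, 0.3536, 0.2154]
eef_rot: [-3.142, -0.0, 2.119]
force: [1.2, 0.1, -0.3]
gripper_width: 0.0646
```

```bash
cat >> h.py <<'E'
def goal(s,P,yaw=np.pi/2,pitch=0,roll=np.pi):
    Rt=R.from_euler("xyz",s["eef_rot"]); G=R.from_euler("xyz",[roll,pitch,yaw])
    return (Rt.inv().apply(np.array(P)-s["ee_pos"])).round(4),(Rt.inv()*G).as_rotvec().round(4)
E
python3 - <<'E'
from h import *; from plant import readout
s=readout.sense(); print(s["time"],s["ee_pos"],s["eef_rot"],s["gripper_width"]); print(goal(s,[.475,.262,.19]))
E
```

```text
0.5667 [0.38168235 0.35364295 0.21536639] [-3.14159062e+00 -5.24158529e-05  2.11876895e+00] 0.06455449481562026
(array([-0.1268,  0.0319,  0.0254]), array([-0.00e+00, -1.00e-04,  5.48e-01]))
```

Emit:
apply_moves(series=[{"linear": [-0.035, 0.009, 0.005], "angular": [0, 0, 0.115], "grip": 0.06}, {"linear": [-0.07, 0.018, 0.012], "angular": [0, 0, 0.23], "grip": 0.06}, {"linear": [-0.1, 0.025, 0.02], "angular": [0, 0, 0.345], "grip": 0.06}, {"linear": [-0.12, 0.03, 0.025], "angular": [0, 0, 0.46], "grip": 0.06}, {"linear": [-0.127, 0.032, 0.025], "angular": [0, 0, 0.548], "grip": 0.06}])

```text
time: 0.98
ee_pos: [0.476, 0.2607, 0.1882]
eef_rot: [-3.139, 0.003, 1.567]
force: [-0.6, -0.3, -0.3]
gripper_width: 0.0598
```

```bash
cat > snap.py <<'E'
import sys,time
from h import *; from plant import readout,viewer
n,name=sys.argv[1],sys.argv[2]
s=readout.sense(); d=viewer.snapshot(n); d=dict(d); d["s"]=s
np.save(f"pics/{name}.npy",d,allow_pickle=True); cv2.imwrite(f"pics/{name}.png",d["img"][:,:,::-1])
print(s["time"],s["ee_pos"].round(4),s["eef_rot"].round(4),s["gripper_width"],s["force"].round(2))
E
python3 snap.py wrist w1; python3 - <<'E'
from h import *
d=load("w1"); s=d["s"]; print(proj(d,[[.475,.262,.086],s["ee_pos"]],s["ee_pos"],s["eef_rot"]))
E
```

```text
0.9833 [0.476  0.2607 0.1882] [-3.1389e+00  2.5000e-03  1.5665e+00] 0.05980980483080756 [-0.59 -0.27 -0.29]
[[254.70793463 184.30011038]
 [255.58638061 225.34051474]]
```

View pics/w1.png

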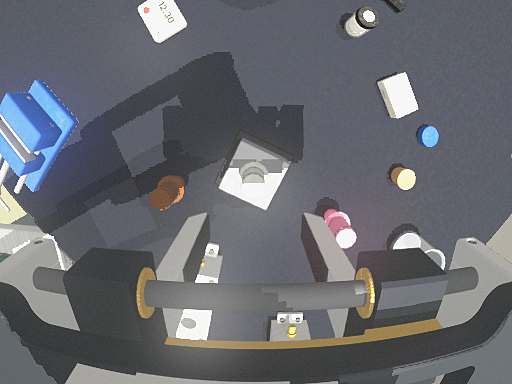

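```bash
python3 - <<'E'
from h import *
d=load("w1"); im=d["img"][125:215,205:305,::-1]; cv2.imwrite("pics/w1c.png",cv2.resize(im,None,fx=6,fy=6,interpolation=cv2.INTER_CUBIC))
E
```

```text
(no output)
```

View pics/w1c.png

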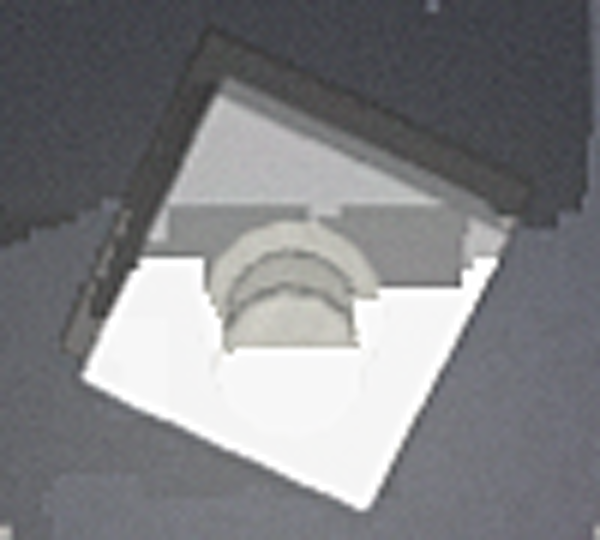

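The close crop shows the steel head top centred at about wrist pixel (253,185), within 1.5 px of the prediction. So the choice holds, and I'll descend.

Emit:
apply_moves(series=[{"linear": [0, -0.001, 0.03], "angular": [0, 0, 0], "grip": 0.06}, {"linear": [0.001, -0.001, 0.06], "angular": [0, 0, 0], "grip": 0.06}, {"linear": [0.001, -0.001, 0.09], "angular": [0, 0, 0], "grip": 0.06}, {"linear": [0.001, -0.001, 0.115], "angular": [0, 0, 0], "grip": 0.06}, {"linear": [0.001, -0.001, 0.13], "angular": [0, 0, 0], "grip": 0.06}])

```text
time: 1.45
ee_pos: [0.4713, 0.2644, 0.0568]
eef_rot: [-3.136, 0.002, 1.578]
force: [-0.6, 0.6, 0.0]
gripper_width: 0.0599
```

Emit:
apply_moves(series=[{"linear": [0, 0, 0], "angular": [0, 0, 0], "grip": 0.06}, {"linear": [0, 0, 0.002], "angular": [0, 0, 0], "grip": 0.06}, {"linear": [0, 0, 0.004], "angular": [0, 0, 0], "grip": 0.06}, {"linear": [0, 0, 0.005], "angular": [0, 0, 0], "grip": 0.06}, {"linear": [0, 0, 0.005], "angular": [0, 0, 0], "grip": 0.06}])

```text
time: 1.87
ee_pos: [0.4746, 0.2653, 0.0569]
eef_rot: [3.139, -0.001, 1.576]
force: [0.4, 0.8, -0.3]
gripper_width: 0.06
```

```bash
python3 snap.py side s1;  python3 snap.py wrist w2; python3 - <<'E'
from h import *
d=load("s1"); a=cv2.resize(d["img"][130:230,255:355,::-1],None,fx=4,fy=4,interpolation=cv2.INTER_CUBIC)
e=load("w2"); b=cv2.resize(e["img"][170:270,205:305,::-1],None,fx=4,fy=4,interpolation=cv2.INTER_CUBIC)
cv2.imwrite("pics/c2.png",np.hstack([a,b]))
E
```

```text
1.8667 [0.4746 0.2653 0.0569] [ 3.1391e+00 -1.1000e-03  1.5763e+00] 0.05999144097866356 [ 0.41  0.8  -0.25]
1.9167 [0.4746 0.2652 0.0568] [ 3.1394e+00 -1.1000e-03  1.5761e+00] 0.059926756517316035 [-0.23 -0.63 -0.64]
```

View pics/c2.png

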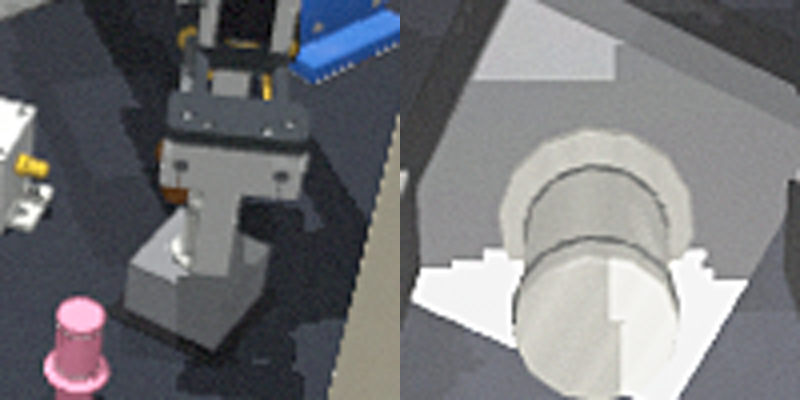

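```bash
python3 - <<'E'
from h import *
d=load("w2"); s=d["s"]; P=plane(d,[254.3,251.7],.086,s["ee_pos"],s["eef_rot"])[0]; print(P, goal(s,[P[0],P[1],.05]))
print(plane(d,[254.3,251.7],.086,s["ee_pos"],[np.pi,0,np.pi/2])[0])
E
```

```text
[0.47376629 0.26088631 0.086     ] (array([-0.0043, -0.0008,  0.0068]), array([ 0.0022, -0.0011,  0.0053]))
[0.4738083  0.26091815 0.086     ]
```

The crop shows the head between the open fingers, at wrist (254,252), with the TCP about 4 mm too far towards +y. I'll correct that, drop 5 mm and close.

Emit:
apply_moves(series=[{"linear": [-0.002, 0, 0.002], "angular": [0, 0, 0.003], "grip": 0.06}, {"linear": [-0.004, 0, 0.005], "angular": [0, 0, 0.003], "grip": 0.06}, {"linear": [-0.004, 0, 0.005], "angular": [0, 0, 0.003], "grip": 0.06}, {"linear": [-0.004, 0, 0.005], "angular": [0, 0, 0.003], "grip": 0.035}, {"linear": [-0.004, 0, 0.005], "angular": [0, 0, 0.003], "grip": 0.03}], newtons=30)

```text
time: 2.38
ee_pos: [0.4738, 0.2607, 0.0504]
eef_rot: [-3.141, -0.0, 1.573]
force: [1.3, -0.2, -0.6]
gripper_width: 0.0498
```

Emit:
apply_moves(series=[{"linear": [0, 0, 0], "angular": [0, 0, 0], "grip": 0.02}, {"linear": [0, 0, 0], "angular": [0, 0, 0], "grip": 0.015}, {"linear": [0, 0, 0], "angular": [0, 0, 0], "grip": 0.015}, {"linear": [0, 0, 0], "angular": [0, 0, 0], "grip": 0.015}, {"linear": [0, 0, 0], "angular": [0, 0, 0], "grip": 0.015}], newtons=40)

```text
time: 2.8
ee_pos: [0.4738, 0.2609, 0.0506]
eef_rot: [3.142, -0.0, 1.573]
force: [-0.0, 0.6, 0.3]
gripper_width: 0.0233
```

Emit:
apply_moves(series=[{"linear": [0, 0, -0.015], "angular": [0, 0, 0], "grip": 0.015}, {"linear": [0, 0, -0.035], "angular": [0, 0, 0], "grip": 0.015}, {"linear": [0, 0, -0.06], "angular": [0, 0, 0], "grip": 0.015}, {"linear": [0, 0, -0.085], "angular": [0, 0, 0], "grip": 0.015}, {"linear": [0, 0, -0.1], "angular": [0, 0, 0], "grip": 0.015}])

```text
time: 3.22
ee_pos: [0.4747, 0.2612, 0.1533]
eef_rot: [3.138, -0.001, 1.573]
force: [-0.0, 0.9, -0.1]
gripper_width: 0.0233
```

```bash
python3 snap.py side s3;  python3 snap.py wrist w3; python3 - <<'E'
from h import *
s=load("w3")["s"]; print(goal(s,[.525,-.065,.165]))
d=load("s3"); a=cv2.resize(d["img"][80:230,235:385,::-1],None,fx=2.67,fy=2.67,interpolation=cv2.INTER_CUBIC)
e=load("w3"); b=cv2.resize(e["img"][170:270,205:305,::-1],None,fx=4,fy=4,interpolation=cv2.INTER_CUBIC)
cv2.imwrite("pics/c3.png",np.hstack([a[:400],b]))
E
```

```text
3.2167 [0.4747 0.2612 0.1533] [ 3.1383e+00 -1.5000e-03  1.5729e+00] 0.023335478434771045 [-0.02  0.89 -0.09]
3.2667 [0.4761 0.2619 0.1563] [ 3.1334 -0.0035  1.5729] 0.023254691375192395 [2.33 1.45 0.67]
(array([-0.3269,  0.0483, -0.0095]), array([ 0.0081, -0.0035,  0.0021]))
```

View pics/c3.png

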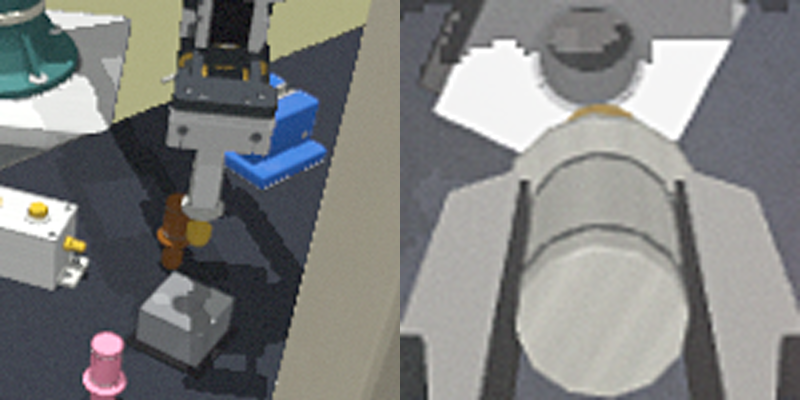

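The plug is held: the side crop shows the brass nose clear of the stand and the wrist crop shows the head square between the pads. Next I'll carry it above the port.

Emit:
apply_moves(series=[{"linear": [-0.02, 0.003, -0.005], "angular": [0, 0, 0], "grip": 0.015}, {"linear": [-0.05, 0.008, -0.01], "angular": [0, 0, 0], "grip": 0.015}, {"linear": [-0.085, 0.013, -0.01], "angular": [0, 0, 0], "grip": 0.015}, {"linear": [-0.12, 0.018, -0.01], "angular": [0, 0, 0], "grip": 0.015}, {"linear": [-0.155, 0.023, -0.01], "angular": [0, 0, 0], "grip": 0.015}])

```text
time: 3.73
ee_pos: [0.4962, 0.1045, 0.1586]
eef_rot: [-3.139, 0.0, 1.574]
force: [0.0, 0.5, -1.6]
gripper_width: 0.0231
```

Emit:
apply_moves(series=[{"linear": [-0.035, 0.005, 0], "angular": [0, 0, 0], "grip": 0.015}, {"linear": [-0.07, 0.01, 0], "angular": [0, 0, 0], "grip": 0.015}, {"linear": [-0.105, 0.016, 0], "angular": [0, 0, 0], "grip": 0.015}, {"linear": [-0.135, 0.021, 0], "angular": [0, 0, 0], "grip": 0.015}, {"linear": [-0.155, 0.025, 0], "angular": [0, 0, 0], "grip": 0.015}])

```text
time: 4.15
ee_pos: [0.5216, -0.0519, 0.1583]
eef_rot: [-3.138, 0.0, 1.57]
force: [1.1, 0.4, -1.5]
gripper_width: 0.0235
```

Emit:
apply_moves(series=[{"linear": [-0.01, 0, 0], "angular": [0, 0, 0], "grip": 0.015}, {"linear": [-0.015, 0, 0], "angular": [0, 0, 0], "grip": 0.015}, {"linear": [-0.016, 0, 0], "angular": [0, 0, 0], "grip": 0.015}, {"linear": [-0.016, 0, 0], "angular": [0, 0, 0], "grip": 0.015}, {"linear": [-0.016, 0, 0], "angular": [0, 0, 0], "grip": 0.015}])

```text
time: 4.57
ee_pos: [0.5223, -0.0638, 0.1602]
eef_rot: [-3.141, -0.001, 1.574]
force: [0.7, 0.2, -1.2]
gripper_width: 0.0236
```

```bash
python3 snap.py side s4;  python3 snap.py top t4; python3 snap.py wrist w4; python3 - <<'E'
from h import *
s=load("w4")["s"]; print(goal(s,[.525,-.065,.165]))
d=load("s4"); a=cv2.resize(d["img"][80:230,90:240,::-1],None,fx=2.67,fy=2.67,interpolation=cv2.INTER_CUBIC)
e=load("t4"); b=cv2.resize(e["img"][150:250,290:390,::-1],None,fx=4,fy=4,interpolation=cv2.INTER_CUBIC)
cv2.imwrite("pics/c4.png",np.hstack([a[:400],b]))
E
```

```text
4.5667 [ 0.5223 -0.0638  0.1602] [-3.1413e+00 -7.0000e-04  1.5743e+00] 0.023578995710083272 [ 0.7   0.15 -1.17]
4.6167 [ 0.5224 -0.0638  0.1604] [ 3.1416e+00 -6.0000e-04  1.5746e+00] 0.02367061035245505 [-0.85 -0.93 -1.  ]
4.6667 [ 0.5224 -0.0639  0.1605] [ 3.1414e+00 -4.0000e-04  1.5746e+00] 0.023452579504096804 [ 0.16 -0.55 -1.25]
(array([-0.0011,  0.0026, -0.0045]), array([ 0.0002, -0.0004,  0.0038]))
```

View pics/c4.png

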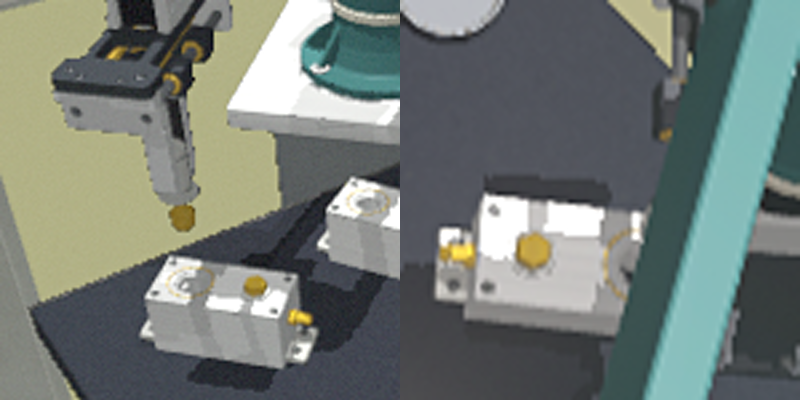

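View pics/w4.png

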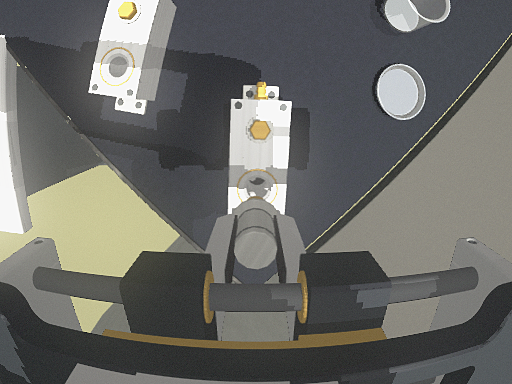

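```bash
python3 - <<'E'
from h import *
d=load("w4"); s=d["s"]; tcp,rot=s["ee_pos"],[np.pi,0,1.5735]
print("pred port",proj(d,[.525,-.065,.06],tcp,rot),"pred head top",proj(d,[tcp[0],tcp[1],tcp[2]+.036],tcp,rot))
im=d["img"].astype(int); ys,xs=np.nonzero((im[:,:,0]-im[:,:,2]>22)); P=plane(d,np.stack([xs,ys],1),.06,tcp,rot)
r=np.hypot(P[:,0]-.525,P[:,1]+.065); sel=(r>.015)&(r<.025)&(ys<205)
Q=P[sel][:,:2]; print(len(Q)); 
for _ in range(3):
    x=np.linalg.lstsq(np.c_[2*Q,np.ones(len(Q))],(Q**2).sum(1),rcond=None)[0]; rad=np.sqrt(x[2]+x[:2]@x[:2]); e=abs(np.hypot(*(Q-x[:2]).T)-rad); print(len(Q),x[:2],rad); Q=Q[e<.0012]
# fixed radius .0194
from scipy.optimize import least_squares
print(least_squares(lambda c:np.hypot(*(Q-c).T)-.0194,x[:2]).x)
sd=load("s4"); print("side nose pred",proj(sd,[[tcp[0],tcp[1],tcp[2]-.044],[tcp[0],tcp[1],tcp[2]-.012]]))
a=cv2.resize(sd["img"][130:200,125:195,::-1],None,fx=6,fy=6,interpolation=cv2.INTER_NEAREST)
b=cv2.resize(d["img"][160:280,200:320,::-1],None,fx=3.5,fy=3.5,interpolation=cv2.INTER_CUBIC)
cv2.imwrite("pics/c4b.png",np.hstack([a,b]))
E
```

```text
pred port [[258.11623732 187.39647424]] pred head top [[255.63907795 250.40422247]]
163
163 [ 0.52381613 -0.06611906] 0.01928813874293537
161 [ 0.52376679 -0.06629651] 0.019407859561329722
161 [ 0.52376679 -0.06629651] 0.019407859561329722
[ 0.52376928 -0.06631129]
side nose pred [[158.4474422  164.87618414]
 [156.32180978 152.97568577]]
```

View pics/c4b.png

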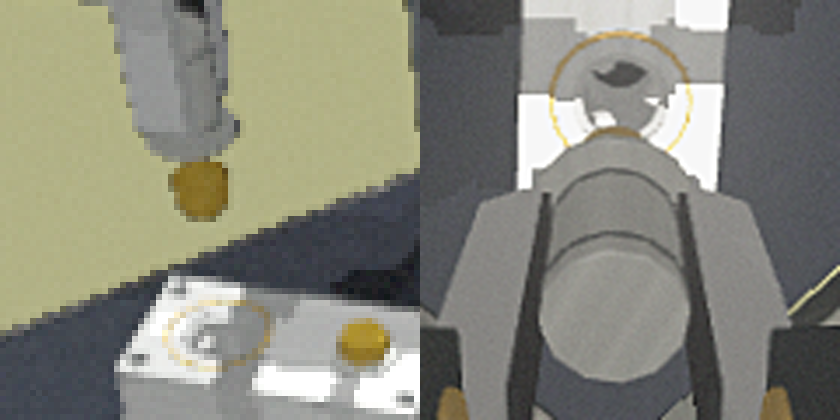

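The crops agree: the nose is at side (158,166) as predicted, and the ring fits at (0.524, -0.066) in the wrist view and (0.525, -0.065) in the side view. I'll align to about (0.5245, -0.066) and go down until the nose is just above the mouth.

Emit:
apply_moves(series=[{"linear": [-0.001, 0.001, 0.01], "angular": [0, 0, -0.002], "grip": 0.015}, {"linear": [-0.002, 0.002, 0.022], "angular": [0, 0, -0.002], "grip": 0.015}, {"linear": [-0.002, 0.002, 0.035], "angular": [0, 0, -0.002], "grip": 0.015}, {"linear": [-0.002, 0.002, 0.046], "angular": [0, 0, -0.002], "grip": 0.015}, {"linear": [-0.002, 0.002, 0.052], "angular": [0, 0, -0.002], "grip": 0.015}])

```text
time: 5.13
ee_pos: [0.523, -0.0667, 0.1054]
eef_rot: [-3.137, -0.001, 1.575]
force: [1.0, -0.7, 0.0]
gripper_width: 0.0233
```

Emit:
apply_moves(series=[{"linear": [0, 0, 0], "angular": [0, 0, 0], "grip": 0.015}, {"linear": [0, 0, 0], "angular": [0, 0, 0], "grip": 0.015}, {"linear": [0, 0, 0], "angular": [0, 0, 0], "grip": 0.015}, {"linear": [0, 0, 0], "angular": [0, 0, 0], "grip": 0.015}, {"linear": [0, 0, 0], "angular": [0, 0, 0], "grip": 0.015}])

```text
time: 5.55
ee_pos: [0.5251, -0.0672, 0.1094]
eef_rot: [3.14, 0.0, 1.575]
force: [0.6, 0.0, -0.5]
gripper_width: 0.0236
```

```bash
python3 snap.py side s5;  python3 snap.py wrist w5; python3 - <<'E'
from h import *
d=load("w5"); s=d["s"]; tcp,rot=s["ee_pos"],s["eef_rot"]
sd=load("s5"); t2=sd["s"]["ee_pos"]; print("side nose pred",proj(sd,[[t2[0],t2[1],t2[2]-.044],[.525,-.065,.06]]))
a=cv2.resize(sd["img"][150:220,125:195,::-1],None,fx=6,fy=6,interpolation=cv2.INTER_NEAREST)
b=cv2.resize(d["img"][160:280,200:320,::-1],None,fx=3.5,fy=3.5,interpolation=cv2.INTER_CUBIC)
cv2.imwrite("pics/c5.png",np.hstack([a,b]))
E
```

```text
5.55 [ 0.5251 -0.0672  0.1094] [3.1398e+00 4.0000e-04 1.5748e+00] 0.02364123131329112 [ 0.63  0.04 -0.53]
5.6 [ 0.525  -0.0672  0.1093] [3.1401e+00 3.0000e-04 1.5748e+00] 0.02334587165798512 [ 0.15  0.31 -1.06]
side nose pred [[159.82505307 183.2439622 ]
 [161.1084401  185.13750206]]
```

View pics/c5.png

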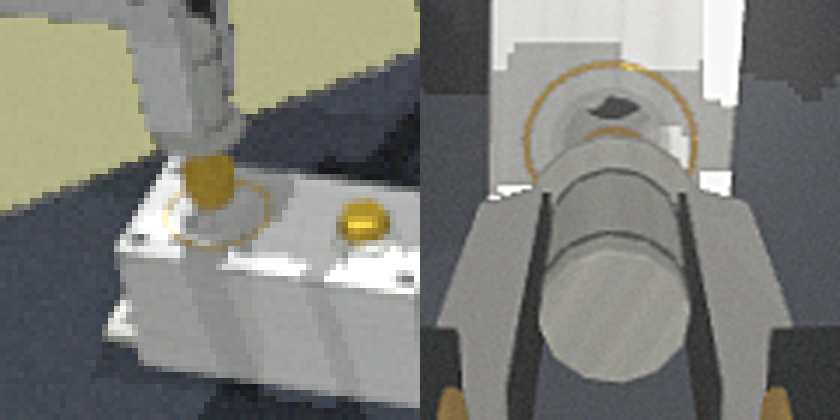

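```bash
python3 - <<'E'
from h import *
from scipy.optimize import least_squares
d=load("w5"); s=d["s"]; tcp=s["ee_pos"]
for rot in ([np.pi,0,1.5745],s["eef_rot"]):
    im=d["img"].astype(int); ys,xs=np.nonzero((im[:,:,0]-im[:,:,2]>22)); P=plane(d,np.stack([xs,ys],1),.06,tcp,rot)
    r=np.hypot(P[:,0]-.525,P[:,1]+.065); sel=(r>.015)&(r<.025)&(ys<215)
    Q=P[sel][:,:2]
    for _ in range(3):
        c=least_squares(lambda c:np.hypot(*(Q-c).T)-.0194,[.525,-.065]).x; e=abs(np.hypot(*(Q-c).T)-.0194);Q=Q[e<.0012]
    print(len(Q),c,"head",plane(d,[255.5,249.5],tcp[2]+.036,tcp,rot)[0],tcp)
    # nose triangulation is not possible in wrist; side ring fit and nose
sd=load("s5"); im=sd["img"].astype(int); ys,xs=np.nonzero(im[:,:,0]-im[:,:,2]>15); P=plane(sd,np.stack([xs,ys],1),.06)
r=np.hypot(P[:,0]-.525,P[:,1]+.065); sel=(r>.017)&(r<.022); Q=P[sel][:,:2]
c=least_squares(lambda c:np.hypot(*(Q-c).T)-.0194,[.525,-.065]).x; print("side ring",len(Q),c)
# spigot columns centre
for v in range(177,185):
    m=[u for u in range(150,172) if im[v,u,0]-im[v,u,2]>60]; print(v,m and (min(m),max(m)),end=" ")
E
```

```text
212 [ 0.523742   -0.06626574] head [ 0.52488532 -0.0666715   0.14525886] [ 0.52496158 -0.0672219   0.10925886]
212 [ 0.52381687 -0.06627985] head [ 0.52483054 -0.06666015  0.14525886] [ 0.52496158 -0.0672219   0.10925886]
side ring 56 [ 0.52523888 -0.06544425]
177 (156, 163) 178 (155, 163) 179 (156, 163) 180 (156, 164) 181 (156, 163) 182 (157, 163) 183 (157, 162) 184 (159, 160)
```

The side crop puts the nose at (159.6,184) and the ring at (161,186), so the nose needs about +2 mm in y. The wrist fit says only +0.4 mm. I'll split the difference, since the chamfer tolerates it, and go down slowly while watching the force.

Emit:
apply_moves(series=[{"linear": [0.001, 0, 0.002], "angular": [0, 0, 0], "grip": 0.015}, {"linear": [0.0013, -0.0004, 0.005], "angular": [0, 0, 0], "grip": 0.015}, {"linear": [0.0013, -0.0004, 0.008], "angular": [0, 0, 0], "grip": 0.015}, {"linear": [0.0013, -0.0004, 0.012], "angular": [0, 0, 0], "grip": 0.015}, {"linear": [0.0013, -0.0004, 0.015], "angular": [0, 0, 0], "grip": 0.015}], newtons=50)

```text
time: 6.07
ee_pos: [0.5238, -0.0657, 0.0927]
eef_rot: [-3.141, -0.0, 1.575]
force: [0.3, 0.9, -0.6]
gripper_width: 0.0234
```

Emit:
apply_moves(series=[{"linear": [0, 0, 0.001], "angular": [0, 0, 0], "grip": 0.015}, {"linear": [0, 0, 0.002], "angular": [0, 0, 0], "grip": 0.015}, {"linear": [0, 0, 0.003], "angular": [0, 0, 0], "grip": 0.015}, {"linear": [0, 0, 0.004], "angular": [0, 0, 0], "grip": 0.015}, {"linear": [0, 0, 0.005], "angular": [0, 0, 0], "grip": 0.015}])

```text
time: 6.48
ee_pos: [0.5248, -0.066, 0.0906]
eef_rot: [3.139, 0.001, 1.575]
force: [-1.0, 0.9, 8.7]
gripper_width: 0.0231
```

```bash
python3 snap.py side s6;  python3 - <<'E'
from h import *
sd=load("s6"); 
a=cv2.resize(sd["img"][140:220,115:195,::-1],None,fx=6,fy=6,interpolation=cv2.INTER_NEAREST)
cv2.imwrite("pics/c6.png",a)
E
```

```text
6.4833 [ 0.5248 -0.066   0.0906] [3.1392e+00 6.0000e-04 1.5748e+00] 0.023143271989217822 [-0.97  0.86  8.65]
```

View pics/c6.png

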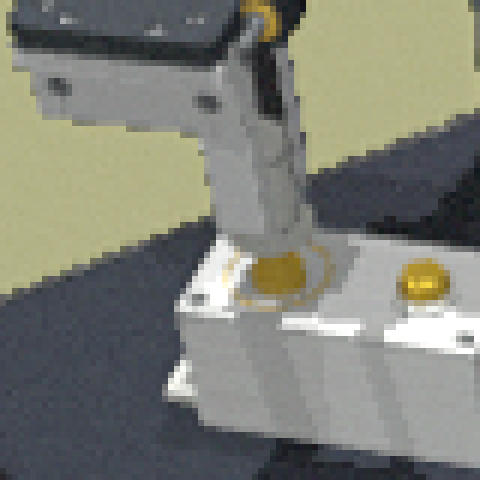

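The nose is inside the ring at crop (280,270), side forces are small, and 8.7 N upward matches the locking balls. I'll press on slowly.

Emit:
apply_moves(series=[{"linear": [0, 0, 0.0015], "angular": [0, 0, 0], "grip": 0.015}, {"linear": [0, 0, 0.003], "angular": [0, 0, 0], "grip": 0.015}, {"linear": [0, 0, 0.0045], "angular": [0, 0, 0], "grip": 0.015}, {"linear": [0, 0, 0.006], "angular": [0, 0, 0], "grip": 0.015}, {"linear": [0, 0, 0.0075], "angular": [0, 0, 0], "grip": 0.015}])

```text
time: 6.95
ee_pos: [0.5252, -0.0661, 0.0832]
eef_rot: [3.138, 0.001, 1.575]
force: [-0.9, -0.4, 4.8]
gripper_width: 0.0234
```

Emit:
apply_moves(series=[{"linear": [0, 0, 0.001], "angular": [0, 0, 0], "grip": 0.015}, {"linear": [0, 0, 0.002], "angular": [0, 0, 0], "grip": 0.015}, {"linear": [0, 0, 0.003], "angular": [0, 0, 0], "grip": 0.015}, {"linear": [0, 0, 0.004], "angular": [0, 0, 0], "grip": 0.015}, {"linear": [0, 0, 0.005], "angular": [0, 0, 0], "grip": 0.015}])

```text
time: 7.37
ee_pos: [0.5242, -0.0658, 0.0758]
eef_rot: [3.141, -0.0, 1.575]
force: [-0.5, -0.2, 2.0]
gripper_width: 0.0232
```

Emit:
apply_moves(series=[{"linear": [0, 0, 0.001], "angular": [0, 0, 0], "grip": 0.015}, {"linear": [0, 0, 0.002], "angular": [0, 0, 0], "grip": 0.015}, {"linear": [0, 0, 0.003], "angular": [0, 0, 0], "grip": 0.015}, {"linear": [0, 0, 0.004], "angular": [0, 0, 0], "grip": 0.015}, {"linear": [0, 0, 0.005], "angular": [0, 0, 0], "grip": 0.015}])

```text
time: 7.78
ee_pos: [0.5235, -0.0656, 0.0703]
eef_rot: [-3.14, -0.001, 1.575]
force: [-0.3, -1.1, -0.4]
gripper_width: 0.0232
```

Emit:
apply_moves(series=[{"linear": [0, 0, 0.0005], "angular": [0, 0, 0], "grip": 0.015}, {"linear": [0, 0, 0.001], "angular": [0, 0, 0], "grip": 0.015}, {"linear": [0, 0, 0.0015], "angular": [0, 0, 0], "grip": 0.015}, {"linear": [0, 0, 0.002], "angular": [0, 0, 0], "grip": 0.015}, {"linear": [0, 0, 0.002], "angular": [0, 0, 0], "grip": 0.015}])

```text
time: 8.2
ee_pos: [0.524, -0.0658, 0.069]
eef_rot: [-3.142, -0.0, 1.575]
force: [-0.1, 0.0, -1.4]
gripper_width: 0.0236
```

Emit:
apply_moves(series=[{"linear": [0, 0, 0.0005], "angular": [0, 0, 0], "grip": 0.015}, {"linear": [0, 0, 0.001], "angular": [0, 0, 0], "grip": 0.015}, {"linear": [0, 0, 0.0015], "angular": [0, 0, 0], "grip": 0.015}, {"linear": [0, 0, 0.002], "angular": [0, 0, 0], "grip": 0.015}, {"linear": [0, 0, 0.002], "angular": [0, 0, 0], "grip": 0.015}])

```text
time: 8.62
ee_pos: [0.5242, -0.0658, 0.0685]
eef_rot: [3.141, 0.0, 1.575]
force: [-3.6, -0.6, 6.7]
gripper_width: 0.023
```

Emit:
apply_moves(series=[{"linear": [0, 0, 0.0005], "angular": [0, 0, 0], "grip": 0.015}, {"linear": [0, 0, 0.001], "angular": [0, 0, 0], "grip": 0.015}, {"linear": [0, 0, 0.0015], "angular": [0, 0, 0], "grip": 0.015}, {"linear": [0, 0, 0.0015], "angular": [0, 0, 0], "grip": 0.015}, {"linear": [0, 0, 0.0015], "angular": [0, 0, 0], "grip": 0.015}])

```text
time: 9.03
ee_pos: [0.5243, -0.0658, 0.0685]
eef_rot: [3.14, 0.0, 1.575]
force: [-4.5, 0.6, 11.8]
gripper_width: 0.0233
```

```bash
python3 snap.py side s7;  python3 snap.py wrist w7; python3 - <<'E'
from h import *
sd=load("s7"); d=load("w7")
a=cv2.resize(sd["img"][150:220,125:195,::-1],None,fx=6,fy=6,interpolation=cv2.INTER_NEAREST)
b=cv2.resize(d["img"][160:280,200:320,::-1],None,fx=3.5,fy=3.5,interpolation=cv2.INTER_CUBIC)
cv2.imwrite("pics/c7.png",np.hstack([a,b]))
E
```

```text
9.0333 [ 0.5243 -0.0658  0.0685] [3.1404e+00 4.0000e-04 1.5750e+00] 0.02330445797003952 [-4.49  0.64 11.85]
9.0833 [ 0.5243 -0.0658  0.0685] [3.1403e+00 4.0000e-04 1.5750e+00] 0.023211159959736893 [-5.33  1.17 12.25]
```

View pics/c7.png

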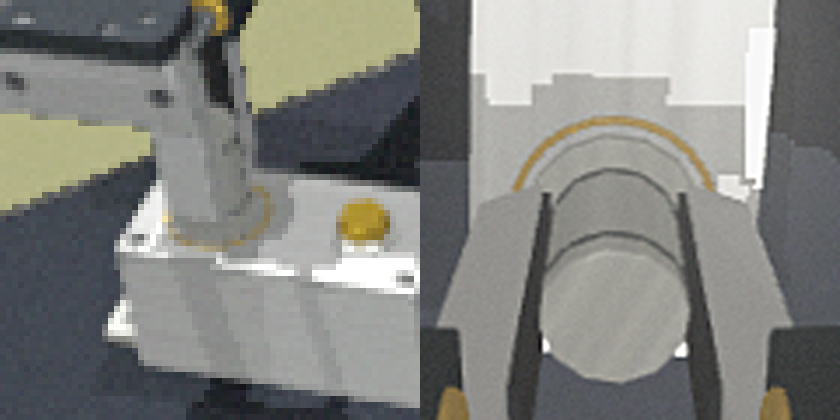

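The collar is on the block: the ring shows round it in both crops, and z stopped at 0.0685 while the force rose to 12 N. There is a sideways load of about -4.5 N in x, so I'll relieve it and press slightly more to make sure.

Emit:
apply_moves(series=[{"linear": [0, -0.0005, 0], "angular": [0, 0, 0], "grip": 0.015}, {"linear": [0, -0.001, 0.0005], "angular": [0, 0, 0], "grip": 0.015}, {"linear": [0, -0.001, 0.001], "angular": [0, 0, 0], "grip": 0.015}, {"linear": [0, -0.001, 0.0015], "angular": [0, 0, 0], "grip": 0.015}, {"linear": [0, -0.001, 0.0015], "angular": [0, 0, 0], "grip": 0.015}])

```text
time: 9.55
ee_pos: [0.5242, -0.0658, 0.0684]
eef_rot: [3.138, 0.001, 1.575]
force: [-5.2, 2.3, 16.1]
gripper_width: 0.0234
```

Firmly home at 16 N with no further travel. Now I'll unload and begin the slow pull.

Emit:
apply_moves(series=[{"linear": [0, 0, -0.001], "angular": [0, 0, 0], "grip": 0.015}, {"linear": [0, 0, -0.002], "angular": [0, 0, 0], "grip": 0.015}, {"linear": [0, 0, -0.003], "angular": [0, 0, 0], "grip": 0.015}, {"linear": [0, 0, -0.004], "angular": [0, 0, 0], "grip": 0.015}, {"linear": [0, 0, -0.004], "angular": [0, 0, 0], "grip": 0.015}])

```text
time: 9.97
ee_pos: [0.5237, -0.0659, 0.0685]
eef_rot: [3.14, 0.0, 1.575]
force: [0.1, 0.3, 5.2]
gripper_width: 0.0231
```

Emit:
apply_moves(series=[{"linear": [0, 0, -0.0005], "angular": [0, 0, 0], "grip": 0.015}, {"linear": [0, 0, -0.001], "angular": [0, 0, 0], "grip": 0.015}, {"linear": [0, 0, -0.0015], "angular": [0, 0, 0], "grip": 0.015}, {"linear": [0, 0, -0.0015], "angular": [0, 0, 0], "grip": 0.015}, {"linear": [0, 0, -0.0015], "angular": [0, 0, 0], "grip": 0.015}])

```text
time: 10.38
ee_pos: [0.5231, -0.0658, 0.0688]
eef_rot: [-3.141, -0.0, 1.575]
force: [3.1, -0.3, -2.4]
gripper_width: 0.0234
```

Emit:
apply_moves(series=[{"linear": [0, 0.0003, -0.0002], "angular": [0, 0, 0], "grip": 0.015}, {"linear": [0, 0.0006, -0.0004], "angular": [0, 0, 0], "grip": 0.015}, {"linear": [0, 0.0006, -0.0006], "angular": [0, 0, 0], "grip": 0.015}, {"linear": [0, 0.0006, -0.0008], "angular": [0, 0, 0], "grip": 0.015}, {"linear": [0, 0.0006, -0.001], "angular": [0, 0, 0], "grip": 0.015}])

```text
time: 10.8
ee_pos: [0.5232, -0.0657, 0.0704]
eef_rot: [-3.141, -0.0, 1.575]
force: [0.1, 0.2, -0.6]
gripper_width: 0.0231
```

Emit:
apply_moves(series=[{"linear": [0, 0, -0.0002], "angular": [0, 0, 0], "grip": 0.015}, {"linear": [0, 0, -0.0004], "angular": [0, 0, 0], "grip": 0.015}, {"linear": [0, 0, -0.0006], "angular": [0, 0, 0], "grip": 0.015}, {"linear": [0, 0, -0.0008], "angular": [0, 0, 0], "grip": 0.015}, {"linear": [0, 0, -0.001], "angular": [0, 0, 0], "grip": 0.015}])

```text
time: 11.22
ee_pos: [0.5234, -0.0657, 0.0712]
eef_rot: [-3.141, -0.0, 1.575]
force: [0.4, 0.2, -2.1]
gripper_width: 0.0232
```

Emit:
apply_moves(series=[{"linear": [0, 0, -0.0002], "angular": [0, 0, 0], "grip": 0.015}, {"linear": [0, 0, -0.0004], "angular": [0, 0, 0], "grip": 0.015}, {"linear": [0, 0, -0.0006], "angular": [0, 0, 0], "grip": 0.015}, {"linear": [0, 0, -0.0008], "angular": [0, 0, 0], "grip": 0.015}, {"linear": [0, 0, -0.001], "angular": [0, 0, 0], "grip": 0.015}])

```text
time: 11.63
ee_pos: [0.5233, -0.0657, 0.0716]
eef_rot: [-3.141, -0.0, 1.575]
force: [1.6, 0.6, -7.7]
gripper_width: 0.0232
```

Emit:
apply_moves(series=[{"linear": [0, 0, -0.0002], "angular": [0, 0, 0], "grip": 0.015}, {"linear": [0, 0, -0.0004], "angular": [0, 0, 0], "grip": 0.015}, {"linear": [0, 0, -0.0006], "angular": [0, 0, 0], "grip": 0.015}, {"linear": [0, 0, -0.0008], "angular": [0, 0, 0], "grip": 0.015}, {"linear": [0, 0, -0.0008], "angular": [0, 0, 0], "grip": 0.015}])

```text
time: 12.05
ee_pos: [0.5232, -0.0657, 0.0719]
eef_rot: [-3.14, -0.0, 1.575]
force: [3.6, -0.2, -14.7]
gripper_width: 0.0236
```

About 14 N with the plug still in its play. I'll hold it there.

Emit:
apply_moves(series=[{"linear": [0, 0, 0], "angular": [0, 0, 0], "grip": 0.015}, {"linear": [0, 0, 0], "angular": [0, 0, 0], "grip": 0.015}, {"linear": [0, 0, 0], "angular": [0, 0, 0], "grip": 0.015}, {"linear": [0, 0, 0], "angular": [0, 0, 0], "grip": 0.015}, {"linear": [0, 0, 0], "angular": [0, 0, 0], "grip": 0.015}])

```text
time: 12.47
ee_pos: [0.5232, -0.0657, 0.0721]
eef_rot: [-3.14, -0.0, 1.575]
force: [4.3, -1.6, -21.0]
gripper_width: 0.0234
```

The force lagged and climbed to 21 N on the tool, so I'm easing back at once.

Emit:
apply_moves(series=[{"linear": [0, 0, 0.0016], "angular": [0, 0, 0], "grip": 0.015}, {"linear": [0, 0, 0.0016], "angular": [0, 0, 0], "grip": 0.015}, {"linear": [0, 0, 0.0016], "angular": [0, 0, 0], "grip": 0.015}, {"linear": [0, 0, 0.0014], "angular": [0, 0, 0], "grip": 0.015}, {"linear": [0, 0, 0.0012], "angular": [0, 0, 0], "grip": 0.015}])

```text
time: 12.88
ee_pos: [0.5233, -0.0657, 0.072]
eef_rot: [-3.141, -0.0, 1.575]
force: [2.1, -0.6, -17.0]
gripper_width: 0.0231
```

Emit:
apply_moves(series=[{"linear": [0, 0.0003, 0.0004], "angular": [0, 0, 0], "grip": 0.015}, {"linear": [0, 0.0003, 0.0005], "angular": [0, 0, 0], "grip": 0.015}, {"linear": [0, 0.0003, 0.0006], "angular": [0, 0, 0], "grip": 0.015}, {"linear": [0, 0.0003, 0.0006], "angular": [0, 0, 0], "grip": 0.015}, {"linear": [0, 0.0003, 0.0006], "angular": [0, 0, 0], "grip": 0.015}])

```text
time: 13.3
ee_pos: [0.5235, -0.0657, 0.0718]
eef_rot: [-3.141, -0.0, 1.575]
force: [-2.4, 0.2, -10.5]
gripper_width: 0.0232
```

```bash
python3 snap.py wrist w8
```

```text
13.3 [ 0.5235 -0.0657  0.0718] [-3.1407e+00 -2.0000e-04  1.5748e+00] 0.023218907639648626 [ -2.42   0.17 -10.52]
```

The pull has dropped to 10.5 N. I'll bring it to a clean, steady 14 N with small corrections and shorter looks.

Emit:
apply_moves(series=[{"linear": [0, 0, -0.0003], "angular": [0, 0, 0], "grip": 0.015}, {"linear": [0, 0, -0.0003], "angular": [0, 0, 0], "grip": 0.015}, {"linear": [0, 0, -0.0003], "angular": [0, 0, 0], "grip": 0.015}, {"linear": [0, 0, -0.0003], "angular": [0, 0, 0], "grip": 0.015}, {"linear": [0, 0, -0.0003], "angular": [0, 0, 0], "grip": 0.015}])

```text
time: 13.77
ee_pos: [0.524, -0.0658, 0.0718]
eef_rot: [3.141, -0.0, 1.575]
force: [-2.3, -0.1, -10.7]
gripper_width: 0.0234
```

Emit:
apply_moves(series=[{"linear": [0, -0.0001, -0.0003], "angular": [0, 0, 0], "grip": 0.015}, {"linear": [0, -0.0001, -0.0004], "angular": [0, 0, 0], "grip": 0.015}, {"linear": [0, -0.0001, -0.0004], "angular": [0, 0, 0], "grip": 0.015}, {"linear": [0, -0.0001, -0.0003], "angular": [0, 0, 0], "grip": 0.015}, {"linear": [0, -0.0001, -0.0003], "angular": [0, 0, 0], "grip": 0.015}])

```text
time: 14.18
ee_pos: [0.524, -0.0658, 0.0719]
eef_rot: [3.141, -0.0, 1.575]
force: [-0.7, -0.4, -12.9]
gripper_width: 0.0235
```

Emit:
apply_moves(series=[{"linear": [0, 0, 0], "angular": [0, 0, 0], "grip": 0.015}, {"linear": [0, 0, 0], "angular": [0, 0, 0], "grip": 0.015}, {"linear": [0, 0, 0], "angular": [0, 0, 0], "grip": 0.015}, {"linear": [0, 0, 0], "angular": [0, 0, 0], "grip": 0.015}, {"linear": [0, 0, 0], "angular": [0, 0, 0], "grip": 0.015}])

```text
time: 14.6
ee_pos: [0.524, -0.0657, 0.072]
eef_rot: [3.141, -0.0, 1.575]
force: [-0.6, -0.0, -14.3]
gripper_width: 0.0232
```

Emit:
apply_moves(series=[{"linear": [0, 0, 0.0002], "angular": [0, 0, 0], "grip": 0.015}, {"linear": [0, 0, 0.0002], "angular": [0, 0, 0], "grip": 0.015}, {"linear": [0, 0, 0.0002], "angular": [0, 0, 0], "grip": 0.015}, {"linear": [0, 0, 0.0002], "angular": [0, 0, 0], "grip": 0.015}, {"linear": [0, 0, 0.0002], "angular": [0, 0, 0], "grip": 0.015}])

```text
time: 15.02
ee_pos: [0.524, -0.0658, 0.0719]
eef_rot: [3.141, -0.0, 1.575]
force: [-0.0, -0.5, -13.6]
gripper_width: 0.023
```

Emit:
apply_moves(series=[{"linear": [0, 0, 0.0001], "angular": [0, 0, 0], "grip": 0.015}, {"linear": [0, 0, 0.0001], "angular": [0, 0, 0], "grip": 0.015}, {"linear": [0, 0, 0.0001], "angular": [0, 0, 0], "grip": 0.015}, {"linear": [0, 0, 0.0001], "angular": [0, 0, 0], "grip": 0.015}, {"linear": [0, 0, 0.0001], "angular": [0, 0, 0], "grip": 0.015}])

```text
time: 15.43
ee_pos: [0.524, -0.0658, 0.0719]
eef_rot: [3.141, -0.0, 1.575]
force: [-0.2, 0.5, -12.4]
gripper_width: 0.023
```

That was a steady hold of about 13 N for over a second. Next I'll lower the plug back to rest and release it.

Emit:
apply_moves(series=[{"linear": [0, 0, 0.001], "angular": [0, 0, 0], "grip": 0.015}, {"linear": [0, 0, 0.002], "angular": [0, 0, 0], "grip": 0.015}, {"linear": [0, 0, 0.003], "angular": [0, 0, 0], "grip": 0.015}, {"linear": [0, 0, 0.004], "angular": [0, 0, 0], "grip": 0.015}, {"linear": [0, 0, 0.005], "angular": [0, 0, 0], "grip": 0.015}])

```text
time: 15.85
ee_pos: [0.5252, -0.0662, 0.0691]
eef_rot: [3.138, 0.001, 1.575]
force: [-1.8, -0.0, 0.7]
gripper_width: 0.0234
```

Emit:
apply_moves(series=[{"linear": [0, 0, 0], "angular": [0, 0, 0], "grip": 0.015}, {"linear": [0, 0, 0], "angular": [0, 0, 0], "grip": 0.015}, {"linear": [0, 0, 0], "angular": [0, 0, 0], "grip": 0.015}, {"linear": [0, 0, 0], "angular": [0, 0, 0], "grip": 0.015}, {"linear": [0, 0, 0], "angular": [0, 0, 0], "grip": 0.015}])

```text
time: 16.27
ee_pos: [0.5252, -0.0662, 0.0685]
eef_rot: [3.138, 0.001, 1.575]
force: [-2.3, 0.5, 5.6]
gripper_width: 0.0235
```

Emit:
apply_moves(series=[{"linear": [0, 0, -0.0015], "angular": [0, 0, 0], "grip": 0.015}, {"linear": [0, 0, -0.0015], "angular": [0, 0, 0], "grip": 0.015}, {"linear": [0, 0, -0.0015], "angular": [0, 0, 0], "grip": 0.03}, {"linear": [0, 0, -0.0015], "angular": [0, 0, 0], "grip": 0.05}, {"linear": [0, 0, -0.0015], "angular": [0, 0, 0], "grip": 0.05}], newtons=20)

```text
time: 16.68
ee_pos: [0.5239, -0.0657, 0.068]
eef_rot: [-3.141, -0.0, 1.575]
force: [1.0, 0.3, 0.9]
gripper_width: 0.0403
```

Emit:
apply_moves(series=[{"linear": [0, 0, 0], "angular": [0, 0, 0], "grip": 0.05}, {"linear": [0, 0, 0], "angular": [0, 0, 0], "grip": 0.05}, {"linear": [0, 0, 0], "angular": [0, 0, 0], "grip": 0.05}, {"linear": [0, 0, -0.005], "angular": [0, 0, 0], "grip": 0.05}, {"linear": [0, 0, -0.01], "angular": [0, 0, 0], "grip": 0.05}])

```text
time: 17.1
ee_pos: [0.5236, -0.0657, 0.0783]
eef_rot: [-3.141, -0.0, 1.575]
force: [0.6, -0.4, 0.5]
gripper_width: 0.0504
```

Emit:
apply_moves(series=[{"linear": [0, 0, -0.01], "angular": [0, 0, 0], "grip": 0.05}, {"linear": [0, 0, -0.03], "angular": [0, 0, 0], "grip": 0.05}, {"linear": [0, 0, -0.055], "angular": [0, 0, 0], "grip": 0.05}, {"linear": [0, 0, -0.08], "angular": [0, 0, 0], "grip": 0.05}, {"linear": [0, 0, -0.1], "angular": [0, 0, 0], "grip": 0.05}])

```text
time: 17.52
ee_pos: [0.5245, -0.0659, 0.1816]
eef_rot: [3.138, 0.001, 1.575]
force: [0.4, -0.3, 0.5]
gripper_width: 0.0501
```

Emit:
apply_moves(series=[{"linear": [0, 0, 0], "angular": [0, 0, 0], "grip": 0.05}, {"linear": [0, 0, 0], "angular": [0, 0, 0], "grip": 0.05}, {"linear": [0, 0, 0], "angular": [0, 0, 0], "grip": 0.05}, {"linear": [0, 0, 0], "angular": [0, 0, 0], "grip": 0.05}, {"linear": [0, 0, 0], "angular": [0, 0, 0], "grip": 0.05}])

```text
time: 17.93
ee_pos: [0.5229, -0.0656, 0.1763]
eef_rot: [-3.138, -0.001, 1.575]
force: [-0.1, -0.1, -0.2]
gripper_width: 0.05
```

```bash
python3 snap.py side s9;  python3 snap.py wrist w9; python3 snap.py top t9; python3 - <<'E'
from h import *
sd=load("s9"); d=load("w9")
print(proj(sd,[[.5245,-.065,.104],[.5245,-.065,.064]]), proj(d,[[.5245,-.065,.104]],d["s"]["ee_pos"],d["s"]["eef_rot"]))
a=cv2.resize(sd["img"][130:230,115:215,::-1],None,fx=4,fy=4,interpolation=cv2.INTER_CUBIC)
b=cv2.resize(d["img"][150:250,205:305,::-1],None,fx=4,fy=4,interpolation=cv2.INTER_CUBIC)
cv2.imwrite("pics/c9.png",np.hstack([a,b]))
E
```

```text
17.9333 [ 0.5229 -0.0656  0.1763] [-3.1381e+00 -9.0000e-04  1.5747e+00] 0.050022765525756574 [-0.08 -0.12 -0.21]
17.9833 [ 0.523  -0.0656  0.1765] [-3.1385e+00 -8.0000e-04  1.5748e+00] 0.05002349392758466 [-0.49 -0.03 -0.22]
18.0333 [ 0.5232 -0.0657  0.1768] [-3.1390e+00 -6.0000e-04  1.5748e+00] 0.04994646164361378 [ 0.27 -0.25  0.27]
[[158.45053606 169.88452556]
 [160.93940706 183.66544604]] [[257.44074036 193.70243806]]
```

View pics/c9.png

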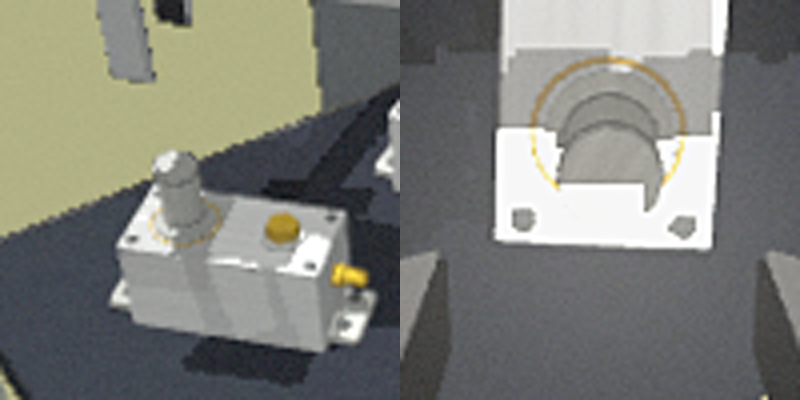

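View pics/s9.png

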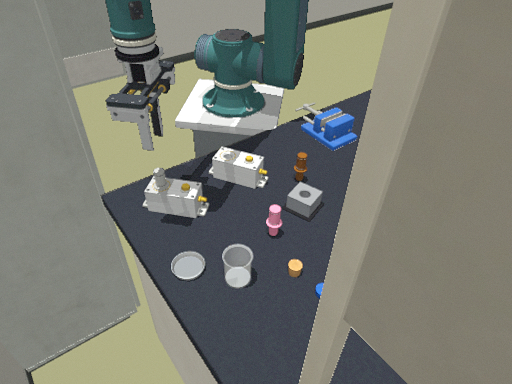

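The plug stands upright with its collar on the face. Its head top is at side (159,170), against (158.5,170) predicted for fully home. The dish (188,266), beaker (238,265) and stopper (295,268) are unmoved, and the gripper is clear.

```bash
python3 -c "
from plant import arm; print(arm.job_done())"
```

```text
the job is handed in; nothing more can be done
None
```

The plug is locked in the port of the farther manifold, with its collar on the block and the gripper clear. However, the tug briefly went to about the 20 N limit, and I cannot tell whether it went over.

- **Insertion:** I took the steel plug from its stand and pressed it in slowly. Resistance from the locking balls was about 9 N. It then hit a hard stop on the face at 16 N, with no further travel.
- **Tug:** The pull rose slowly to about 14 N. It then lagged upwards to a single reading of 21 N at the wrist, about 20 N on the plug once its weight is taken off. I eased back at once. No force was recorded between readings, so the true peak is unknown.
- **Repeat hold:** I followed with a steady hold at 12.4–14.3 N on the wrist for over a second. The plug stayed locked, about 3.5 mm above its seat.
- **Last checks:** After letting go, the head top is within 1 px of its fully-home position in the side view, and the plug stands upright. The dish, beaker and stopper look unmoved, and the wrist force is about zero. Total time was about 18 s of the 58 s allowed.
- **Disagreement:** The wrist and side views differed by about 1.5 mm on the port's position. I split the difference, and the insertion showed no lasting side load.

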